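# Set the stop collar on the painting spindle's flat

## Task

On the little painting stand, turn the upright spindle with the fingers until you feel its set-screw flat and that flat squarely faces the two guide posts, the side where the collar's thumbscrew points; the collar stays down on its seat meanwhile. Then grip the collar, raise it straight up the spindle, its lug staying between the posts, until its top is flush with the spindle's top, and finish still holding it there level and steady: do not let go. Leave the paint bottles, the jar and the wooden rainbow where they are.

Things in the scene. Friction and masses are not known exactly. Their poses are not given: they have to be found in the camera images.
- stand: The painting stand, fixed to the table: round grey foot 150 mm across, 14 mm high, and on it a dark round seat 36 mm across, its top 45 mm above the table. Origin: centre of the foot's underside, on the spindle's axis; z up; x points level from the axis to the gap between two upright guide posts.
- guide_gap (a point): Point in the gap between the two dark guide posts, 34 mm from the spindle's axis along the stand's x and 65 mm above the table, level with their tops. The posts fill 28 to 40 mm from the axis; the gap is 13 mm wide across y, each post 7 mm thick.
- spindle (a joint): Turn of the upright spindle about its axis, rad, counter-clockwise from above: 0 (or a full turn) when its flat faces the guide posts, along the stand's +x. It has no stops, turns stiffly (0.06 N m of friction) and stays where it is left.
- spindle_flat (a point): Point on the middle line of the flat on the spindle's thick upper part, 7 mm from the axis, 88 mm above the table; x points straight out of the flat, z up. That part is a 24 mm round steel shaft, 19 mm across the flat, from 70 to 100 mm above the table (top of the spindle); its lowest 6 mm are a lead-in cone. Below it a 13 mm neck goes down to the seat.
- collar_mid (a point): Centre, half-way up, of the loose aluminium collar: a ring 24 mm high with a 26 mm bore, round the spindle, at first on the seat (45 to 69 mm above the table). Axes as the stand's. Two outer flats to grip, 26 mm long, 48 mm apart across y; below them is free space beside the seat. About 130 g. Raised 31 mm, its top is flush with the spindle's top.
- collar_lug (a point): On the collar's lug, 31 mm from its axis towards the posts, 12 mm above the collar's underside. The lug is 10 mm wide, 21 to 41 mm out, hangs between the posts from 15 mm below the collar's underside to 3 mm below its top, and carries the thumbscrew's 12 mm head, 43 to 52 mm out.
- collar_shoe (a point): Inner end of the thumbscrew in the collar's bore: a shoe 12 mm wide, 14 to 22 mm above the collar's underside, on the lug's side, 8.5 mm from the axis (this point: middle of its face). Because of it the collar passes up over the thick shaft only when the flat faces the posts.
- bottle_a: A small paint bottle with white cap, 38 mm across, 81 mm high, loose; origin at the centre of its underside. Leave alone.
- bottle_b: A second such paint bottle, same size; origin at the centre of its underside. Leave alone.
- jar: A lidded jar, 60 mm across, 75 mm high, loose; origin at the centre of its underside. Leave alone.
- rainbow: A half-round plywood rainbow 200 mm wide, 6 mm thick, lying loose on the table; origin at the middle of its straight edge, underside, x towards the arch. Leave alone.
Not all that is in view belongs to the job. Leave any purple or turquoise look-alike of the part that bears collar_mid alone.

How it is judged:
By the outcome, as a careful person would: the job done as asked, in the order asked, and still so for the second after the job is handed in, while the arm keeps its last pose, push and grip.
It also fails if it takes over 70 s, if anything falls off the work surface, if the arm or the gripper's body presses on something with over 40 N, if the wrist force passes 120 N, or if a joint passes its speed limit or range.

## Robot

A 7-joint arm with a two-finger parallel gripper is mounted at the origin on the work surface. World frame = base frame: x ahead of the robot, y to its left, z up, the work surface at z = 0. Lengths are in m, angles in rad, forces in N, time in s.
With the tool pointing down it reaches from about 0.375 to 0.925 m from the base axis. Payload 3.1 kg.
Tool frame: the origin (TCP) lies between the finger pads; the fingertips stand 19 mm ahead of it and the grasp point (between the pads) is the TCP; z points along the fingers, y is the direction in which the jaws open and shut (so a half turn about z gives the same grasp; the last joint's range is limited). The gripper opens to 85 mm and grips with 20 to 120 N. Pads are 22 mm wide; open, the fingers measure 114 mm over their backs; the gripper's body (76 mm by 85 mm) begins 54 mm behind the grasp point. The pads swing forward as they close: fully open they stand 13 mm farther back than shut.
Start: joints at [-1.296, 0.383, 0.044, 1.598, -0.018, 1.161, -0.05], TCP at [0.237, 0.605, 0.25] pointing down, gripper open.
Joint ranges: [-2.61, 2.61], [-0.41, 2.15], [-1.48, 1.57], [0, 2.5], [-1.57, 4.71], [0.05, 1.97], [-2.85, 2.85]. Speed limits (rad/s): [2.79, 2.79, 3.14, 3.14, 3.14, 3.14, 3.14].

## Interface

Orientations are given as a unit quaternion [x, y, z, w].
In Python, from bench import move_ptp, movel, move_j, move_gripper, pause, inverse_kinematics, read_camera, camera_params, MotionError, sign_off, look_for, tip_of, read_time_s, read_qpos, read_joint_vel, read_effort, read_eef_pos, read_tcp_rot, read_ft_force, read_ft_torque, read_finger_gap gives the robot as it stands. Calls block until the motion is done:
- move_ptp(position, orientation): joint-space move of the TCP to a pose.
- movel(position, orientation=None, speed=0.15): straight line of the TCP; orientation=None keeps the orientation; speed is the mean speed in m/s.
- move_j(angles): joint-space move.
- move_gripper(opening, effort=None): finger opening in m; effort is the grip in N (None keeps the last); returns when the fingers have stopped.
- pause(seconds).
- inverse_kinematics(position, orientation): joint angles nearest the present ones, or None.
- read_camera(name): name is "scene" or "top" or "wrist"; returns the picture (384x512x3 uint8, red, green, blue); there is no depth.
- camera_params(name): a dict with "K" (3x3 intrinsics, pixels), "camera_from_world" (4x4, takes a point from world to camera coordinates). Camera axes: x right, y down, z forward; pixel columns grow to the right and rows downward; lengths in m; the calibration is good to about 2 mm. A picture is of the moment at which its call begins: read the wrist's pose just before it. camera_params takes no time and is no camera call; for the wrist camera it gives the pose at the moment of the call.
A pose or a line that the arm cannot do raises MotionError and nothing moves.
- sign_off(): hands the job in, once; it reports no verdict.
Trained networks look in the newest picture that a camera, given by its name, has taken for a name from the list of things; names that differ only in an ending like _2 or _b are one class to them, and where a whole thing is asked for, a point or a joint stands for the part that bears it (a point fixed in the world has none). Each returns a list of dicts, best first, with "confidence" (0 to 1); they miss things now and then, are a little off and sometimes report something else, mostly with a low value. They report only what shows in the picture. A call takes as long as a camera call. They do not tell look-alikes from the thing itself.
- look_for(camera, name): "at" ([column, row] in pixels, amid what is visible of it).
- tip_of(camera, name): "at" ([column, row] in pixels: a listed point, or the origin of a listed thing).
Readings, each from a call of its own:
- read_time_s(): time.
- read_qpos(): joint angles.
- read_joint_vel(): joint speeds.
- read_effort(): joint torques, N m.
- read_eef_pos(): TCP position.
- read_tcp_rot(): TCP orientation.
- read_ft_force(): force on the tool from outside, world axes, zero at the start.
- read_ft_torque(): the same for the moment, N m.
- read_finger_gap(): finger opening in m.
Only numpy, scipy, OpenCV 4.12 (cv2) and the standard library are available. Lean on these libraries where they do the work, as an engineer would, in place of code of your own. Each camera call takes 0.05 s, during which the arm holds its last target.

## Working session

There is one attempt and no reset: what is moved stays moved. The work goes in short steps, each a Python script; the robot and the scene stay as the last script left them, time stands still between calls to the robot, and variables do not carry over. Pictures are saved under pics/ and viewed, and the job is handed in when it is done.

```bash
mkdir -p pics; ls; python3 - <<'E'
from bench import *
import cv2
print(read_time_s(), read_eef_pos(), read_tcp_rot(), read_finger_gap())
for c in ["scene","top","wrist"]:
    im=read_camera(c); cv2.imwrite(f"pics/{c}0.png",im[:,:,::-1])
    for n in ["stand","spindle_flat","collar_mid","collar_lug","guide_gap"]:
        print(c,n,[( [round(float(v)) for v in d["at"]],round(d["confidence"],2)) for d in tip_of(c,n)][:4])
print(read_time_s())
E
```

```text
pics
0.0 [0.23640288 0.60452616 0.24888154] [ 1.85277233e-01  9.82685412e-01 -1.30174604e-03 -1.83887046e-04] 0.0856132907218191
scene stand [([284, 173], 0.92)]
scene spindle_flat [([335, 155], 0.27)]
scene collar_mid [([284, 156], 0.66), ([252, 134], 0.59), ([312, 124], 0.58), ([212, 153], 0.57)]
scene collar_lug [([282, 157], 0.72), ([306, 117], 0.62), ([293, 161], 0.57), ([257, 126], 0.56)]
scene guide_gap []
top stand [([214, 218], 0.78)]
top spindle_flat [([207, 223], 0.66)]
top collar_mid [([151, 263], 0.81), ([274, 267], 0.79), ([215, 212], 0.65), ([221, 285], 0.62)]
top collar_lug [([209, 283], 0.81), ([158, 270], 0.72), ([272, 276], 0.5), ([212, 203], 0.49)]
top guide_gap [([208, 204], 0.95)]
wrist stand []
wrist spindle_flat []
wrist collar_mid []
wrist collar_lug []
wrist guide_gap []
0.9
```

```bash
python3 - <<'E'
import cv2
a=cv2.imread("pics/top0.png");b=cv2.imread("pics/scene0.png")
cv2.imwrite("pics/t0c.png",cv2.resize(a[150:330,100:340],None,fx=3.3,fy=3.3,interpolation=cv2.INTER_CUBIC))
cv2.imwrite("pics/s0c.png",cv2.resize(b[90:240,180:380],None,fx=4,fy=4,interpolation=cv2.INTER_CUBIC))
E
```

```text
(no output)
```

View pics/top0.png

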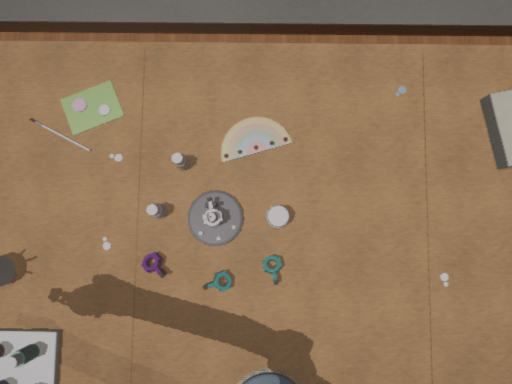

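View pics/scene0.png

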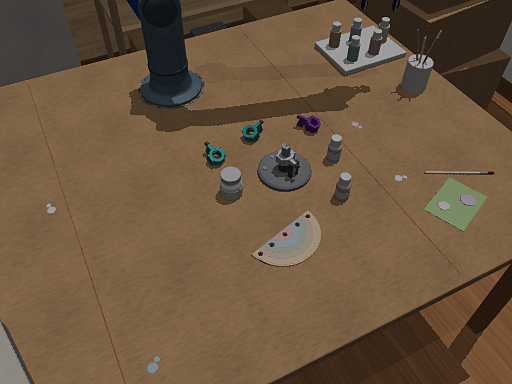

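```bash
ls pics
```

```text
s0c.png
scene0.png
t0c.png
top0.png
wrist0.png
```

View pics/t0c.png

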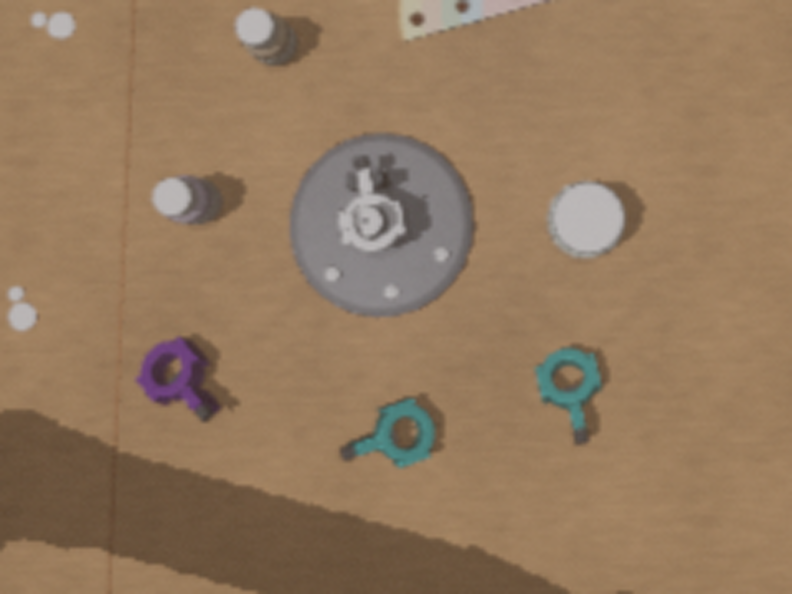

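View pics/s0c.png

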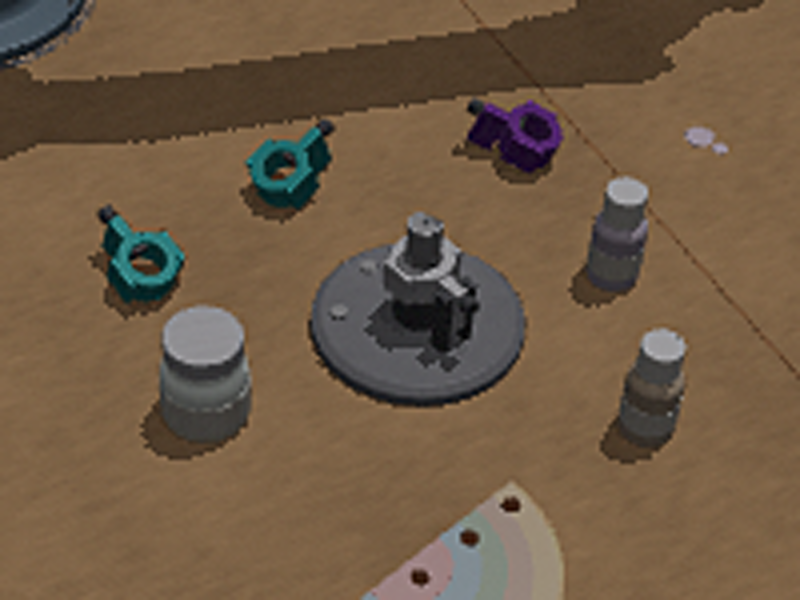

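Collar candidates in the top picture are the silver one on the stand (213,217), two turquoise ones (222,281) and (273,265), and a purple one (152,263). By the description it is the silver one. Its lug sits between the dark posts (up in the image), and the close crop confirms it. Next I'll localise the stand.

```bash
cat > h.py <<'E'
from bench import *
import numpy as np, cv2
from scipy.spatial.transform import Rotation as R
def ray(P,px):
    K=P["K"];T=np.array(P["camera_from_world"]);d=np.linalg.inv(K)@[px[0],px[1],1];Rm=T[:3,:3]
    return -Rm.T@T[:3,3], Rm.T@d
def atz(P,px,z):
    o,d=ray(P,px); return o+d*(z-o[2])/d[2]
def proj(P,X):
    T=np.array(P["camera_from_world"]);c=T[:3,:3]@np.array(X)+T[:3,3];p=P["K"]@c;return p[:2]/p[2]
def down(yaw): # tool z down, tool y (jaw) at world angle yaw
    y=np.array([np.cos(yaw),np.sin(yaw),0]);z=np.array([0,0,-1.]);x=np.cross(y,z)
    return R.from_matrix(np.c_[x,y,z]).as_quat()
E
python3 - <<'E'
from h import *
P=camera_params("top");S=camera_params("scene")
im=cv2.imread("pics/top0.png")
print("cam",ray(P,(256,192)),ray(S,(256,192))[0])
for n,px,z in [("stand",(214,218),0),("gap",(208,204),.065),("spintop",(211.5,216.5),.1)]: print(n,atz(P,px,z))
# foot ellipse fit in top
hsv=cv2.cvtColor(im,cv2.COLOR_BGR2HSV)
m=(hsv[...,1]<50).astype(np.uint8);m[:185]=0;m[250:]=0;m[:,:183]=0;m[:,247:]=0
c=max(cv2.findContours(m,0,1)[0],key=cv2.contourArea)
e=cv2.fitEllipse(cv2.convexHull(c));print(e, atz(P,e[0],.014))
print("scene stand",atz(S,(284,173),0))
W=camera_params("wrist");print("wristcam",ray(W,(256,192)),W["K"])
for n in ["bottle_a","jar"]:
  print(n,[(atz(P,d["at"],0).round(3),round(d["confidence"],2)) for d in tip_of("top",n)])
E
```

```text
cam (array([0.47071531, 0.02300715, 1.02051019]), array([ 0.09516229,  0.01679645, -0.99535778])) [ 1.28740142 -0.35242902  0.99002624]
stand [0.49656814 0.15257985 0.        ]
gap [0.53014082 0.16036685 0.065     ]
spintop [0.4976049 0.1460561 0.1      ]
((215.0355682373047, 217.8329315185547), (54.689029693603516, 55.3450813293457), 38.511600494384766) [0.49668961 0.14805616 0.014     ]
scene stand [0.50149573 0.14737414 0.        ]
wristcam (array([0.16484999, 0.63271836, 0.37265352]), array([ 0.27542488, -0.10742214, -0.95531286])) [[284.50233524   0.         255.73466914]
 [  0.         284.50233524 193.27775624]
 [  0.           0.           1.        ]]
bottle_a [(array([0.646, 0.242, 0.   ]), 0.69), (array([0.514, 0.302, 0.   ]), 0.6)]
jar [(array([ 0.514, -0.008,  0.   ]), 0.58)]
```

```bash
python3 - <<'E'
from h import *
for y in np.linspace(-3.1,3.1,13):
    q=inverse_kinematics([.498,.148,.092],down(y)); print(round(y,2), None if q is None else np.round(q,2))
move_ptp([.498,.148,.20],down(1.92))
im=read_camera("wrist");P=camera_params("wrist");cv2.imwrite("pics/w1.png",im[:,:,::-1])
np.savez("w1.npz",K=P["K"],T=P["camera_from_world"])
for n in ["stand","spindle_flat","collar_mid","collar_lug","collar_shoe","guide_gap"]:
    print(n,[( [round(float(v),1) for v in d["at"]],round(d["confidence"],2)) for d in tip_of("wrist",n)][:3])
print(read_time_s(),read_eef_pos())
u=proj(P,[.498,.148,.09]).astype(int);print(u)
c=im[max(0,u[1]-75):u[1]+75,max(0,u[0]-100):u[0]+100,::-1]
cv2.imwrite("pics/w1c.png",cv2.resize(c,None,fx=4,fy=4,interpolation=cv2.INTER_CUBIC))
E
```

```text
-3.1 [-0.42  0.35  0.06  2.03 -0.03  0.76  2.84]
-2.58 [-1.38  0.92  1.37  2.07 -1.04  1.13 -2.08]
-2.07 [-1.38  0.92  1.37  2.07 -1.04  1.13 -1.57]
-1.55 [-0.93  0.41  0.66  2.06 -0.35  0.78 -1.61]
-1.03 [-0.86  0.39  0.57  2.05 -0.3   0.78 -1.14]
-0.52 [-0.86  0.39  0.57  2.05 -0.3   0.78 -0.62]
0.0 [-0.81  0.38  0.51  2.05 -0.26  0.77 -0.14]
0.52 [-0.76  0.37  0.45  2.05 -0.23  0.77  0.35]
1.03 [-0.71  0.37  0.39  2.05 -0.2   0.76  0.84]
1.55 [-0.65  0.36  0.33  2.04 -0.16  0.76  1.32]
2.07 [-0.56  0.35  0.22  2.04 -0.11  0.76  1.79]
2.58 [-0.5   0.35  0.16  2.04 -0.08  0.76  2.28]
3.1 [-0.43  0.35  0.07  2.03 -0.04  0.76  2.76]
stand [([257.0, 172.4], 0.65)]
spindle_flat [([259.7, 193.9], 0.83)]
collar_mid [([254.7, 183.4], 0.84), ([438.6, 128.0], 0.73), ([296.6, 4.9], 0.64)]
collar_lug [([325.6, 7.2], 0.91), ([437.3, 97.4], 0.9), ([249.3, 215.5], 0.71)]
collar_shoe [([253.4, 194.2], 0.8), ([299.7, 5.2], 0.75), ([444.4, 119.6], 0.63)]
guide_gap [([245.8, 221.1], 0.73)]
3.2667 [0.49797065 0.14843275 0.19998933]
[254 197]
```

View pics/w1.png

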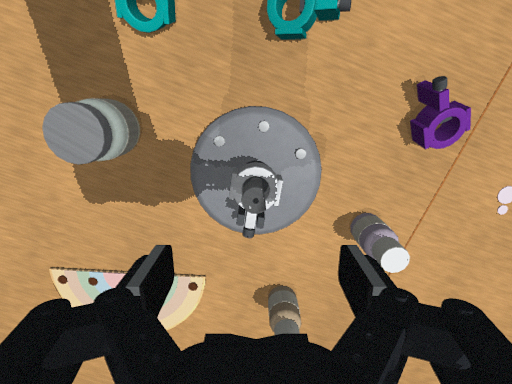

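View pics/w1c.png

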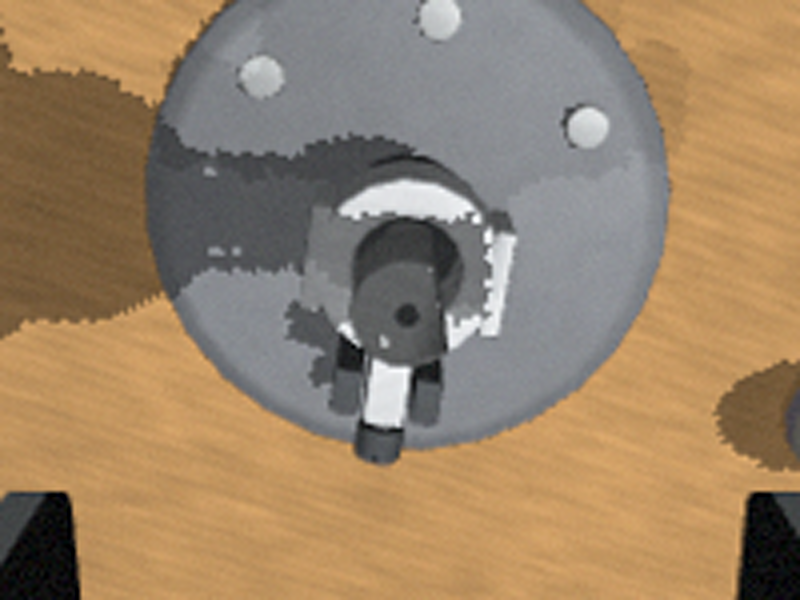

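```bash
python3 - <<'E'
from h import *
d=np.load("w1.npz");P=dict(K=d["K"],camera_from_world=d["T"])
f=lambda x,y:np.array([154+x/4,122+y/4])
im=cv2.imread("pics/w1.png")
c=im[165:250,220:290]; cv2.imwrite("pics/w1d.png",cv2.resize(c,None,fx=7,fy=7,interpolation=cv2.INTER_NEAREST))
a,b=atz(P,f(437,265),.1)[:2],atz(P,f(446,350),.1)[:2]; print(a,b,np.degrees(np.arctan2(*(b-a)[::-1])))
dot=atz(P,f(407,315),.1); print("dot",dot)
hsv=cv2.cvtColor(im,cv2.COLOR_BGR2HSV)
m=(hsv[...,1]<60).astype(np.uint8);m[:95]=0;m[245:]=0;m[:,:185]=0;m[:,330:]=0
ct=max(cv2.findContours(m,0,1)[0],key=cv2.contourArea)
e=cv2.fitEllipse(cv2.convexHull(ct));print(e)
# foot: fit circle on table z=.014 from contour points excluding posts
pts=np.array([atz(P,p[0],.014)[:2] for p in ct])
from scipy.optimize import least_squares
r=least_squares(lambda v:np.hypot(*(pts-v[:2]).T)-.075,[.498,.148],loss="soft_l1",f_scale=.001);print("centre",r.x,np.median(abs(r.fun)))
# lug head
for h,px in [(.063,f(379,443)),(.065,(245.8,221.1))]:
    X=atz(P,px,h)[:2];print(X,np.arctan2(*(X-r.x)[::-1]))
def mk(th,col):
  n=np.array([np.cos(th),np.sin(th)])
for z,nm in [(.065,"posts")]:
  for x in [(332,370),(360,350),(440,350),(415,355),(388,365)]:
    pass
E
```

```text
[0.48505152 0.15072252] [0.50172351 0.15897602] 26.33778817850219
dot [0.49726771 0.14868037 0.1       ]
((255.39173889160156, 170.25881958007812), (129.20648193359375, 130.35568237304688), 86.02310180664062)
centre [0.49744447 0.14834205] 0.002738617271424687
[0.54337254 0.15809957] 0.2093397204372909
[0.53168403 0.15090513] 0.07471797233251946
```

View pics/w1d.png

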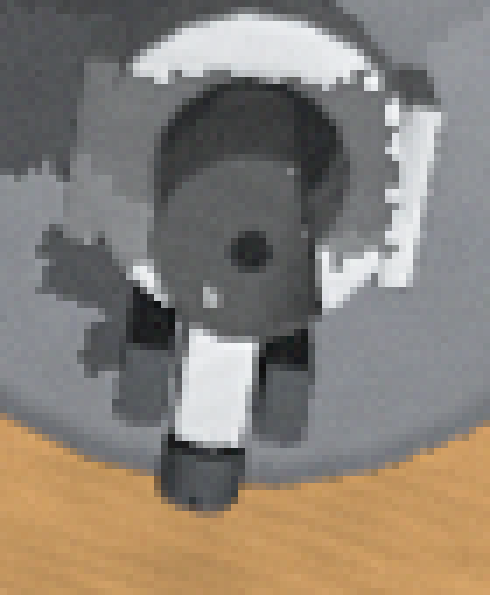

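```bash
python3 - <<'E'
from h import *
d=np.load("w1.npz");P=dict(K=d["K"],camera_from_world=d["T"])
f=lambda x,y:np.array([220+x/7,165+y/7])
def ang(p,q,z):
    a,b=atz(P,f(*p),z),atz(P,f(*q),z);return np.degrees(np.arctan2(b[1]-a[1],b[0]-a[0])).round(1),a.round(4)[:2],b.round(4)[:2]
print("lugL",ang((193,330),(175,440),.066));print("lugR",ang((258,335),(243,440),.066))
print("postL",ang((126,345),(113,415),.065)," postR",ang((312,365),(305,435),.065))
print("flat R collar", ang((440,112),(412,285),.069), ang((390,100),(388,285),.069))
print("edge",ang((299,175),(318,308),.1))
print("lugmid end",atz(P,f(209,440),.066), "gap mid", atz(P,f(211,375),.065),"head end",atz(P,f(203,505),.063))
print("top left/bottom",atz(P,f(148,250),.1),atz(P,f(235,340),.1),atz(P,f(225,155),.1))
# predicted stand axis points & overlays
im=cv2.imread("pics/w1.png");k=7
big=cv2.resize(im[165:250,220:290],None,fx=k,fy=k,interpolation=cv2.INTER_NEAREST)
c0=np.array([.4975,.1483])
def pt(X):
    u=proj(P,X);return tuple(int(v) for v in ((u-[220,165]+.5)*k))
for yaw,col in [(.2,(0,255,0)),(.27,(0,255,255)),(.34,(0,0,255))]:
    x=np.array([np.cos(yaw),np.sin(yaw)]);y=np.array([-x[1],x[0]])
    w=lambda a,b,z:[*(c0+a*x+b*y),z]
    for s in (-1,1):
        q=[w(.028,s*.0065,.065),w(.028,s*.0135,.065),w(.040,s*.0135,.065),w(.040,s*.0065,.065)]
        cv2.polylines(big,[np.array([pt(v) for v in q])],True,col,1)
cv2.polylines(big,[np.array([pt([c0[0]+.012*np.cos(t),c0[1]+.012*np.sin(t),.1]) for t in np.linspace(0,6.28,40)])],True,(255,0,0),1)
cv2.imwrite("pics/ov.png",big)
E
```

```text
lugL (np.float64(10.9), array([0.5219, 0.1493]), array([0.5383, 0.1525]))
lugR (np.float64(12.6), array([0.5195, 0.158 ]), array([0.535 , 0.1614]))
postL (np.float64(9.2), array([0.5275, 0.1414]), array([0.5381, 0.1431]))  postR (np.float64(15.3), array([0.5215, 0.1667]), array([0.5317, 0.1695]))
flat R collar (np.float64(12.8), array([0.4806, 0.1692]), array([0.5044, 0.1746])) (np.float64(20.7), array([0.4814, 0.1624]), array([0.5055, 0.1716]))
edge (np.float64(28.3), array([0.4866, 0.1508]), array([0.5013, 0.1588]))
lugmid end [0.53667278 0.15693445 0.066     ] gap mid [0.52771181 0.15399541 0.065     ] head end [0.54784276 0.15996402 0.063     ]
top left/bottom [0.50138489 0.1373306  0.1       ] [0.50856882 0.15086856 0.1       ] [0.48727749 0.14189908 0.1       ]
```

View pics/ov.png

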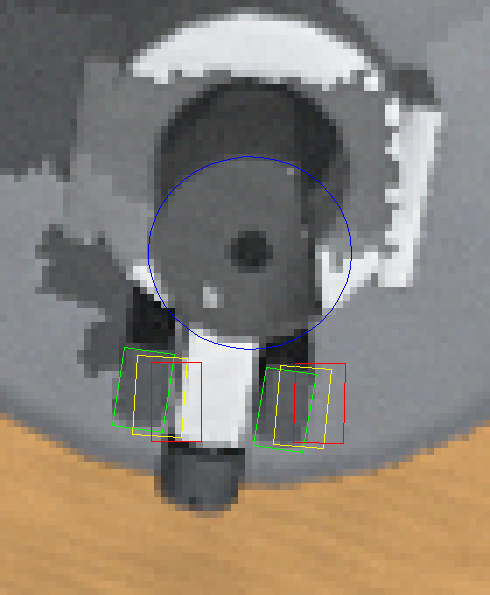

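Stand axis is at (0.4975, 0.1483), yaw about 0.205 rad. The green overlay fits both posts, and the blue circle fits the spindle. The flat faces about 118° in world, so θ is about 107°. I'll grip the spindle across the flat above the collar, feel the gap, then turn by −107°.

```bash
cat >> h.py <<'E'
C0=np.array([.4975,.1483]); SY=.205
def sp(yaw,z,off=.0025):  # TCP pos when gripping spindle, flat normal at yaw
    return [C0[0]-off*np.cos(yaw),C0[1]-off*np.sin(yaw),z]
def st():
    print("t",round(read_time_s(),2),"p",np.round(read_eef_pos(),4),"gap",round(read_finger_gap(),4),"F",np.round(read_ft_force(),1),"M",np.round(read_ft_torque(),2),flush=True)
E
python3 - <<'E'
from h import *
y=2.065
move_ptp(sp(y,.14),down(y)); st()
move_gripper(.05,20); st()
movel(sp(y,.093),down(y),speed=.08); st()
move_gripper(.0,30); st()
im=read_camera("wrist");cv2.imwrite("pics/w2.png",im[:,:,::-1])
E
```

```text
t 3.62 p [0.4974 0.1455 0.139 ] gap 0.0854 F [-0.5 -0.5  0.4] M [-0.02 -0.02  0.04]
t 4.06 p [0.4992 0.1464 0.1409] gap 0.0501 F [-0.6  0.3 -0.3] M [-0.01 -0.02 -0.05]
t 4.8 p [0.4989 0.1461 0.093 ] gap 0.0502 F [ 0.1 -0.1  0.4] M [ 0.02 -0.    0.07]
t 5.17 p [0.4989 0.1469 0.0938] gap 0.0181 F [-1.8  0.8  4. ] M [0.2  0.32 0.  ]
```

View pics/w2.png

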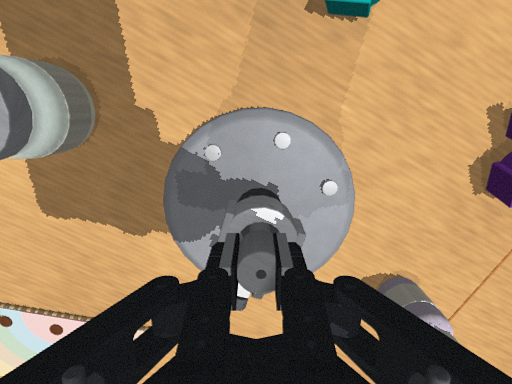

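The fingers hold the spindle at (260,265) in w2. The gap is about 18–19 mm, so the flat is felt under a pad, and the lateral force is small. Next I turn it.

```bash
python3 - <<'E'
from h import *
ys=np.linspace(2.065,SY,15)[1:]
for i,y in enumerate(ys):
    move_ptp(sp(y,.093),down(y))
    if i%2==1: st()
    if abs(read_ft_force()).max()>40: print("STOP");st();break
im=read_camera("wrist");cv2.imwrite("pics/w3.png",im[:,:,::-1])
im=read_camera("scene");cv2.imwrite("pics/s3.png",cv2.resize(im[90:240,180:380,::-1],None,fx=4,fy=4,interpolation=cv2.INTER_CUBIC))
print(R.from_quat(read_tcp_rot()).as_matrix()[:,1])
E
```

```text
t 5.72 p [0.4984 0.1467 0.0938] gap 0.0183 F [-1.5  1.7  4.6] M [ 0.3   0.38 -0.07]
t 6.22 p [0.4977 0.1467 0.0937] gap 0.0184 F [-2.3  1.5  5.4] M [ 0.29  0.4  -0.09]
t 6.72 p [0.4971 0.147  0.0937] gap 0.0183 F [-1.   1.8  5.4] M [ 0.3   0.32 -0.02]
t 7.22 p [0.4966 0.1473 0.0937] gap 0.0185 F [-1.6  1.6  5.5] M [ 0.34  0.31 -0.03]
t 7.72 p [0.4962 0.1477 0.0937] gap 0.0182 F [-1.2  1.5  4.5] M [ 0.34  0.32 -0.03]
t 8.22 p [0.4959 0.1483 0.0938] gap 0.0183 F [-1.8  2.2  4.9] M [ 0.44  0.27 -0.06]
t 8.72 p [0.4958 0.1489 0.0938] gap 0.0182 F [-1.7  2.3  5.7] M [ 0.42  0.26 -0.04]
[0.97847151 0.2063748  0.00171473]
```

View pics/w3.png

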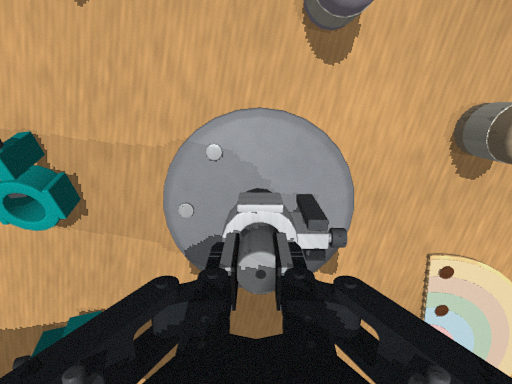

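```bash
python3 - <<'E'
from h import *
move_gripper(.05); 
movel(sp(SY,.15),speed=.1)
y=SY-np.pi/2
move_ptp([*C0,.18],down(y)); move_gripper(.085); st()
im=read_camera("wrist");P=camera_params("wrist");cv2.imwrite("pics/w4.png",im[:,:,::-1])
np.savez("w4.npz",K=P["K"],T=P["camera_from_world"])
u=proj(P,[*C0,.08]).astype(int)-[50,37];k=8
big=cv2.resize(im[u[1]:u[1]+75,u[0]:u[0]+100,::-1],None,fx=k,fy=k,interpolation=cv2.INTER_NEAREST)
raw=big.copy()
def pt(X): return tuple(int(v) for v in ((proj(P,X)-u+.5)*k))
x=np.array([np.cos(SY),np.sin(SY)]);yy=np.array([-x[1],x[0]])
w=lambda a,b,z:[*(C0+a*x+b*yy),z]
for s in (-1,1):
    cv2.polylines(big,[np.array([pt(v) for v in [w(.028,s*.0065,.065),w(.028,s*.0135,.065),w(.040,s*.0135,.065),w(.040,s*.0065,.065)]])],True,(0,255,0),1)
t0=np.arccos(7/12);cv2.polylines(big,[np.array([pt(w(.012*np.cos(t),.012*np.sin(t),.1)) for t in np.linspace(t0,2*np.pi-t0,40)])],True,(255,0,0),1)
cv2.imwrite("pics/w4c.png",big);cv2.imwrite("pics/w4r.png",raw);print(u)
E
```

```text
t 11.69 p [0.4975 0.1483 0.18  ] gap 0.0845 F [-0.1 -1.2  0.6] M [ 0.02 -0.04 -0.  ]
[205 163]
```

View pics/w4c.png

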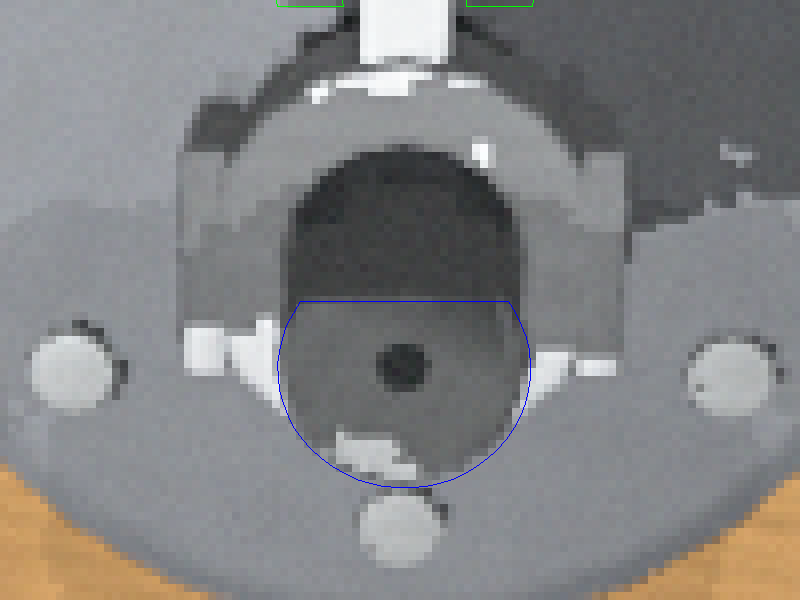

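View pics/w4r.png

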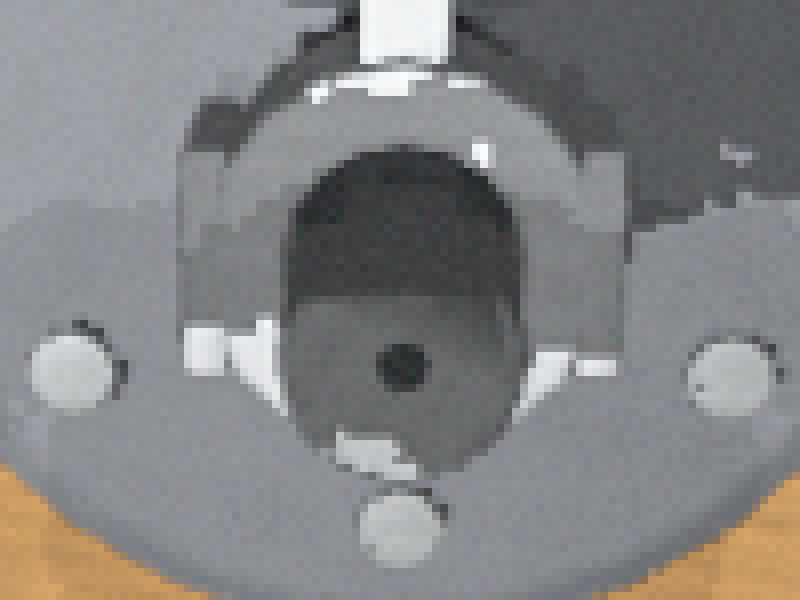

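The flat's top edge is level at row 300 of the crop and parallel to the collar's end. The lug (406) and both collar flats (181 and 625) are symmetric about it, so the flat faces the posts squarely. Next I grip the collar.

```bash
python3 - <<'E'
from h import *
y=SY-np.pi/2
movel([*C0,.11],down(y),speed=.1); st()
movel([*C0,.056],down(y),speed=.05); st()
move_gripper(.0,45); pause(.3); st()
im=read_camera("wrist");cv2.imwrite("pics/w5.png",im[:,:,::-1])
for i in range(3): print(read_eef_pos())
E
```

```text
t 12.59 p [0.498  0.1482 0.1104] gap 0.0849 F [-0.1 -0.1  1.1] M [ 0.04  0.03 -0.01]
t 13.82 p [0.4979 0.1484 0.0563] gap 0.085 F [0.6 0.8 0.3] M [-0.03 -0.07  0.02]
t 14.56 p [0.4978 0.1484 0.0564] gap 0.0476 F [-1.1  0.5  6.2] M [0.07 0.23 0.02]
[0.49779165 0.14845745 0.05637568]
[0.49779165 0.14845745 0.05637568]
[0.49779165 0.14845745 0.05637568]
```

View pics/w5.png

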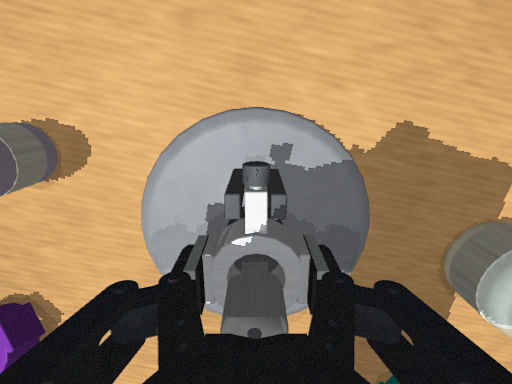

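The pads hold both collar flats (200 and 318, row 270), and the lug is centred between the posts. Lifting in steps while watching force.

```bash
python3 - <<'E'
from h import *
y=SY-np.pi/2
p=read_eef_pos();z0=p[2]
for dz in [.003,.006,.009,.012,.016,.020,.024,.028]:
    movel([*C0,.056+dz],down(y),speed=.03); st()
    if abs(read_ft_force()).max()>20: print("STOP");break
im=read_camera("wrist");cv2.imwrite("pics/w6.png",im[:,:,::-1])
im=read_camera("scene");cv2.imwrite("pics/s6.png",cv2.resize(im[90:240,180:380,::-1],None,fx=4,fy=4,interpolation=cv2.INTER_CUBIC))
E
```

```text
t 14.86 p [0.497  0.1482 0.0586] gap 0.0474 F [-0.1  0.4 -1.2] M [-0.01  0.03  0.01]
t 15.11 p [0.4975 0.1483 0.062 ] gap 0.0476 F [-0.1 -0.2 -1.5] M [-0.06  0.04  0.02]
t 15.36 p [0.4977 0.1483 0.0652] gap 0.0476 F [-0.   0.4 -1.8] M [ 0.01  0.02 -0.06]
t 15.61 p [0.4977 0.1484 0.0683] gap 0.0473 F [-0.4 -0.7 -2.1] M [-0.02 -0.02  0.01]
t 15.89 p [0.4977 0.1484 0.0723] gap 0.0475 F [ 0.7 -0.7 -1.9] M [ 0.   -0.02  0.  ]
t 16.18 p [0.4977 0.1484 0.0762] gap 0.0475 F [-0.1 -0.7 -0.4] M [-0.01 -0.    0.05]
t 16.46 p [0.4977 0.1484 0.0803] gap 0.047 F [ 0.7  1.4 -1.8] M [0.   0.04 0.01]
t 16.74 p [0.4977 0.1484 0.0843] gap 0.0471 F [ 1.4  0.3 -2. ] M [-0.    0.01  0.02]
```

View pics/w6.png

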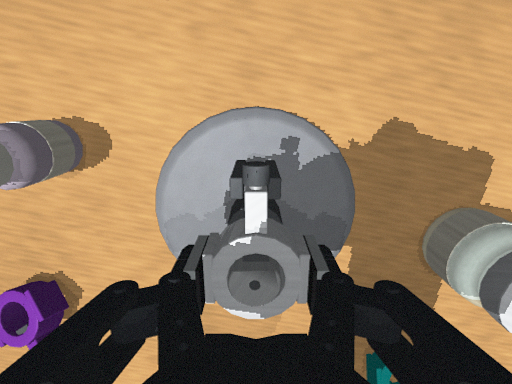

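View pics/s6.png

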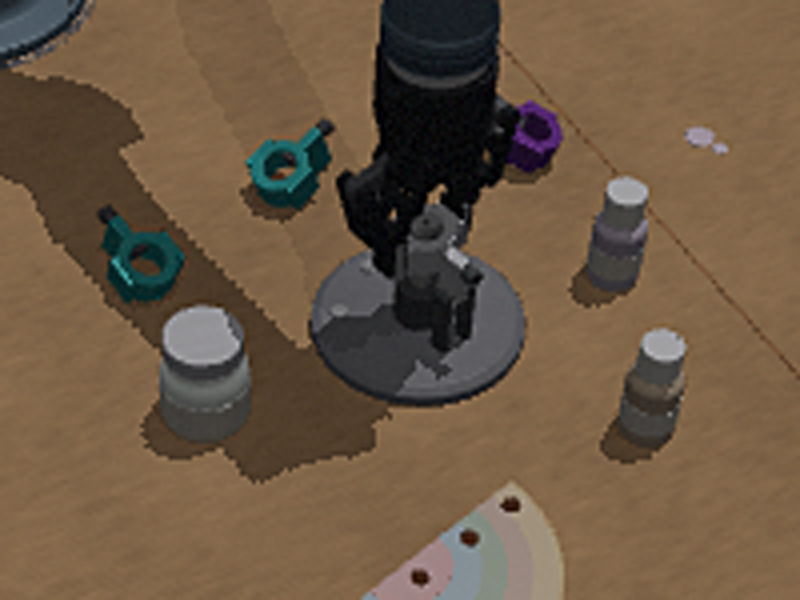

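```bash
python3 - <<'E'
from h import *
y=SY-np.pi/2
movel([*C0,.0871],down(y),speed=.02); pause(.4); st()
im=read_camera("wrist");P=camera_params("wrist");cv2.imwrite("pics/w7.png",im[:,:,::-1])
np.savez("w7.npz",K=P["K"],T=P["camera_from_world"])
u=np.array([195,215]);k=6
cv2.imwrite("pics/w7c.png",cv2.resize(im[215:315,195:320,::-1],None,fx=k,fy=k,interpolation=cv2.INTER_NEAREST))
print(R.from_quat(read_tcp_rot()).as_matrix()[:,2])
E
```

```text
t 17.55 p [0.4975 0.1483 0.0871] gap 0.0473 F [ 0.2  0.3 -2.8] M [-0.07  0.02 -0.03]
[-4.28232826e-05 -7.68035460e-05 -9.99999996e-01]
```

View pics/w7c.png

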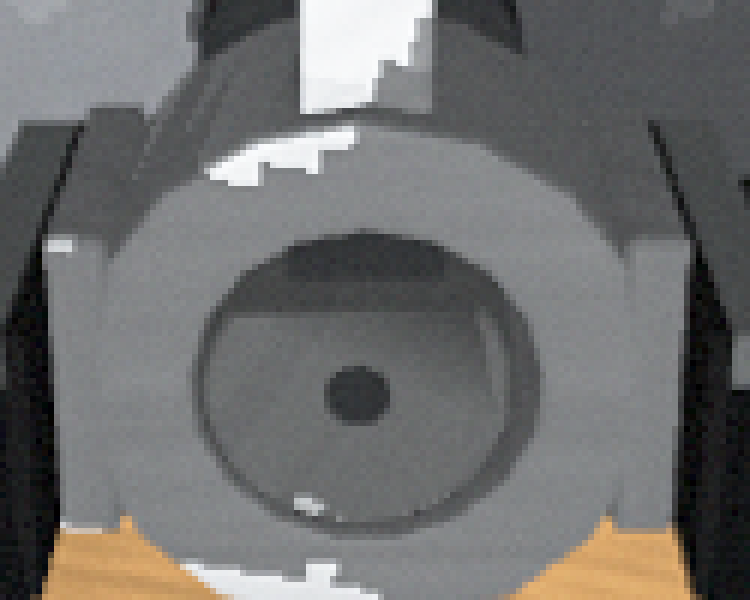

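```bash
python3 - <<'E'
from h import *
y=SY-np.pi/2
movel([*C0,.0874],down(y),speed=.02); pause(.6); st()
print(abs(read_joint_vel()).max())
im=read_camera("wrist");P=camera_params("wrist")
k=6;u=np.array([195,215])
big=cv2.resize(im[215:315,195:320,::-1],None,fx=k,fy=k,interpolation=cv2.INTER_NEAREST)
def pt(X): return tuple(int(v) for v in ((proj(P,X)-u+.5)*k))
for r,z,c in [(.0113,.1,(255,0,0)),(.013,.1,(0,255,0)),(.013,.103,(0,0,255)),(.013,.097,(0,255,255))]:
    cv2.polylines(big,[np.array([pt([C0[0]+r*np.cos(t),C0[1]+r*np.sin(t),z]) for t in np.linspace(0,6.284,60)])],True,c,1)
cv2.imwrite("pics/w8c.png",big)
im=read_camera("scene");cv2.imwrite("pics/s8.png",cv2.resize(im[130:190,250:330,::-1],None,fx=9,fy=9,interpolation=cv2.INTER_CUBIC))
im=read_camera("top");cv2.imwrite("pics/t8.png",cv2.resize(im[100:330,100:340,::-1],None,fx=2.5,fy=2.5))
E
```

```text
t 18.45 p [0.4975 0.1483 0.0874] gap 0.0476 F [ 0.3  0.2 -1.6] M [-0.01  0.01 -0.04]
0.0022746039911958845
```

View pics/w8c.png

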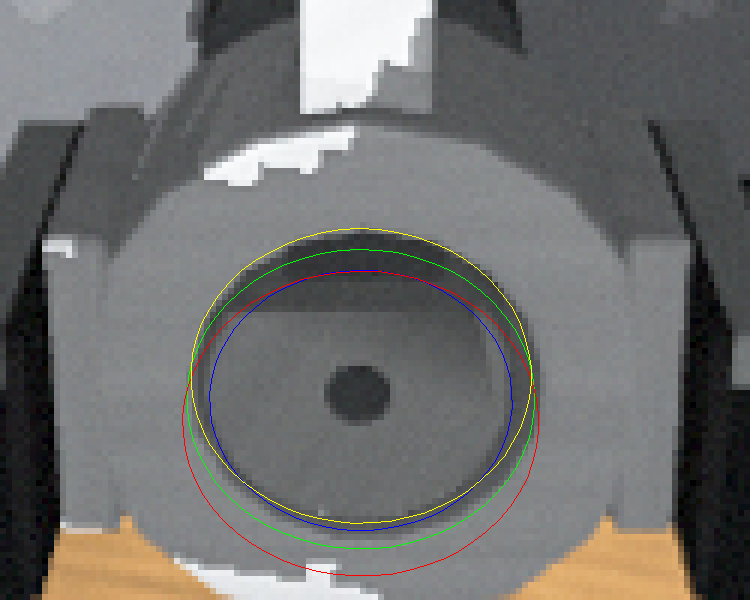

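View pics/s8.png

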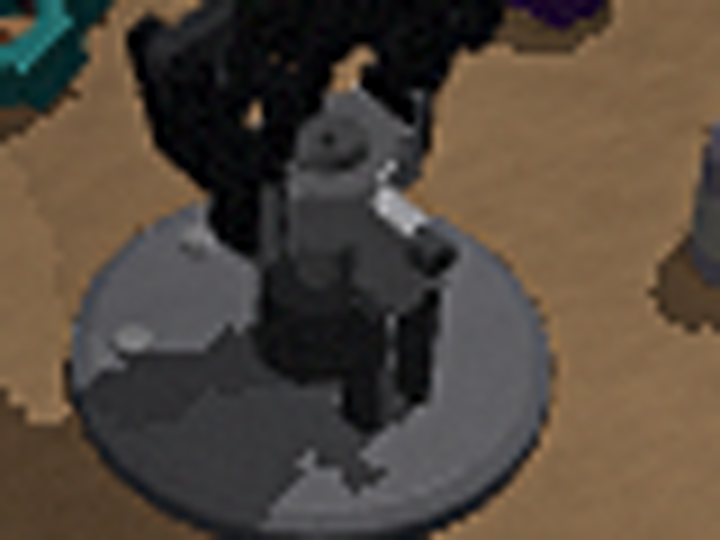

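View pics/t8.png

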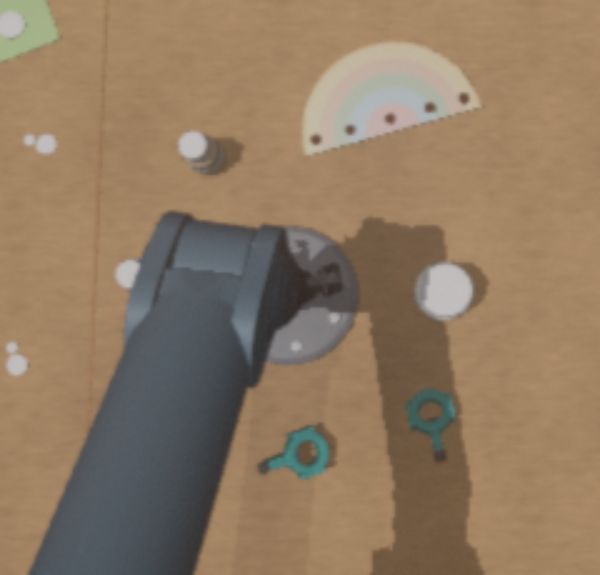

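```bash
python3 - <<'E'
from h import *
im=read_camera("wrist");cv2.imwrite("pics/w9.png",im[:,:,::-1])
a=cv2.imread("pics/w5.png",0).astype(np.float32);b=cv2.cvtColor(im,cv2.COLOR_RGB2GRAY).astype(np.float32)
cv2.imwrite("pics/cmp.png",np.vstack([cv2.resize(x[225:310,190:325],None,fx=3.4,fy=3.4,interpolation=cv2.INTER_NEAREST) for x in (a,b)]))
for (c0,c1,r0,r1) in [(196,222,245,310),(300,326,245,310),(200,320,225,262),(240,272,190,240)]:
    w=cv2.createHanningWindow((c1-c0,r1-r0),cv2.CV_32F)
    try:
        s=cv2.phaseCorrelate(a[r0:r1,c0:c1],b[r0:r1,c0:c1],w)
    except Exception as e: s=e
    t=cv2.matchTemplate(b[r0-4:r1+4,c0-4:c1+4],a[r0:r1,c0:c1],cv2.TM_CCOEFF_NORMED);m=cv2.minMaxLoc(t)
    print(s,np.array(m[3])-4,round(m[1],3))
E
```

```text
((0.24698896113465452, 0.5320974385910233), 0.7347456422852882) [0 0] 0.977
((0.20463832205192567, 0.05347447310347775), 0.9969124686080242) [0 0] 0.987
((-3.692044788317169, 1.2412250165312813), 0.22156272371610006) [0 0] 0.9
((-2.9647982717101264, 0.1474200519534108), 0.5408219796419144) [0 0] 0.994[ WARN:0@0.592] global loadsave.cpp:1063 imwrite_ Unsupported depth image for selected encoder is fallbacked to CV_8U.
```

View pics/cmp.png

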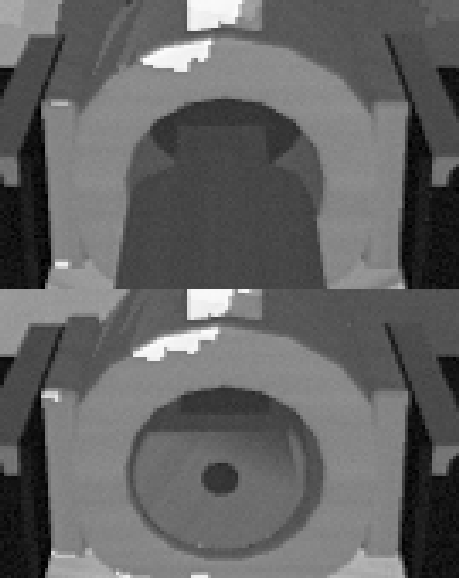

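The collar has not shifted in the grip since it sat on its seat (under about 0.5 px), so the tool's 31.0 mm rise is the collar's rise. The scene is undisturbed, so I'm handing the job in.

```bash
python3 - <<'E'
from h import *
st(); sign_off()
E
```

```text
t 18.65 p [0.4975 0.1483 0.0874] gap 0.0476 F [-0.6 -0.1 -1.2] M [-0.04  0.    0.01]
the job is handed in; nothing more can be done
```

The job is handed in at 18.7 s. The flat faces the guide posts, and the gripper is still holding the collar flush with the spindle's top.

- **Turning the spindle:** I gripped it above the collar and felt the flat as an 18–19 mm gap. I turned it −107° until the flat faced the posts. A close picture showed the flat's top edge parallel to the collar's end and symmetric about the lug.
- **Raising the collar:** I gripped its two outer flats with 45 N and raised it in steps. Forces during the lift stayed under 3 N.
- **Last checks:**
  - The tool rose 31.0 mm, from 56.4 to 87.4 mm. The collar had not slipped in the pads, to within about 0.5 px, and its weight was felt.
  - The tool was vertical and still, and the lug sat between the posts.
  - The jar, the rainbow and one bottle looked undisturbed from above. The arm mostly hid the other bottle there, but it looked undisturbed in the scene picture taken late in the lift.
- **One weak disagreement:** The camera overlay alone would also fit the collar being about 1 mm low, or 0.7 mm off-centre within its play. That is within the calibration error, so I went by the tool position and the no-slip check.

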